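# Load the tailed instrument cassette through the sprung flap of the sterilising cabinet

## Task

Put the instrument cassette with the tail handle away in the small sterilising cabinet: lay it on the loading deck, nose first, and push it by its tail through the sprung flap until it is fully home against the stop inside with the interlock lever pressed, and the flap has fallen shut behind it over the tail. Push it home gently, without ramming the stop, and leave the plain case, the pan and the probe lying nearby where they are.

Things in the scene. Friction and masses are not known exactly. Their poses are not given: they have to be found in the camera images.
- cassette: Loose aluminium instrument cassette, 0.26 to 0.4 kg, 198 mm long with its tail. Body 80 (x) x 50 (y) x 34 (z) mm, flat sides and top; lift it by the body's sides. Origin: centre of the body's underside; z up, +x to the nose. A tail 20 wide, 5 to 13 mm above the underside, runs back from x=-40 to -148, ending in the handle plate. Centre of mass near x=-13 mm.
- cassette_nose (a point): Centre of the lower edge of the cassette's front (nose) face, 40 mm ahead of cassette's origin.
- cassette_handle (a point): In the upright handle plate at the tail's end, at x=-152 mm in the cassette's frame and 30 mm above its underside. The plate is 12 mm thick (x -146 to -158), 30 mm wide (y), and reaches from 4 to 44 mm above the underside.
- cabinet: Fixed white sterilising cabinet with clear roof: chamber 220 deep x 180 wide x 116 mm high, and an open loading deck before it. Origin: on the table, centred below the flap; +x points INTO the chamber (the loading direction), z up. Deck top 8 mm above the table, 100 mm wide, reaching 150 mm out (x=-150). Face at x=-6 to 0, 110 mm high; mouth 60 wide, its top edge 56 mm above the deck.
- mouth (a point): Point on the deck's top, centred, in the flap's plane (8 mm above cabinet's origin). Two steel guide rails run along the deck, inner faces 58 mm apart (29 mm either side of the centre line), 6 mm thick; outside the cabinet (x=-140 to 0) they stand 8 mm above the deck.
- flap (a joint): Angle of the grey flap, 56 wide x 49 long mm, hinged on its top edge 52 mm above the deck; 0 = shut, grows inward to 1.45 rad, cannot swing out. Sprung shut: 2 to 5 N pushes it open. It rides on the cassette's top at about 1.2 rad and falls shut once the body's back is about 47 mm past the flap plane. A notch 36 wide, up to 25 mm above the deck, clears the tail.
- lever (a joint): Angle of the interlock lever, a 50 mm steel strip on the end stop leaning 15 mm towards the nose; 0 free, about 0.3 rad when the nose is home on the stop. Spring under 0.7 N: the cassette's friction holds it. The stop, a steel block, meets the nose 134 to 152 mm past the flap, differing per cabinet: feel for it. The handle's back is then 46 to 64 mm outside the flap.
- plain_case: Bystander: plain aluminium case without tail, 110 x 56 x 34 mm; origin at the centre of its underside.
- pan: Bystander: shallow aluminium dissecting pan 170 x 260 x 35 mm with a blue floor; origin at the centre of its underside.
- probe: Bystander: dissecting probe with black handle, 145 mm long, 10 mm high, lying on the table; origin near its middle, on its underside.
Things that resemble listed ones, but are neither listed nor needed, are in the scene too. Leave any red look-alike of the cassette alone.

How it is judged:
By the outcome, as a careful person would: the job done as asked, in the order asked, and still so for the second after the job is handed in, with the robot touching nothing.
It also fails if it takes over 61 s, if anything falls off the work surface, if the arm or the gripper's body presses on something with over 40 N, if the wrist force passes 120 N, or if a joint passes its speed limit or range.

## Robot

A 6-joint arm with a two-finger parallel gripper is mounted at the origin on the work surface. World frame = base frame: x ahead of the robot, y to its left, z up, the work surface at z = 0. Lengths are in m, angles in degrees, forces in N, time in s.
With the tool pointing down it reaches from about 0.4 to 0.825 m from the base axis. Payload 7 kg.
Tool frame: the origin (TCP) lies midway between the tips of the shut fingers; the grasp point (between the pads) lies 19 mm behind it (r.grasp_offset is the distance from the TCP to the grasp point, in m); z points along the fingers, x is the direction in which the jaws open and shut, and the axes are right-handed (so a half turn about z gives the same grasp; the last joint's range is limited). The gripper opens to 88 mm and grips with 3 to 60 N. Pads are 19 mm wide; open, the fingers measure 130 mm over their backs; the gripper's body (78 mm by 193 mm) begins 47 mm behind the grasp point.
Start: joints at [86.236, 20.546, 0.682, 0, -70.136, -16.507], TCP at [0.234, 0.633, 0.227] pointing down, gripper open.
Joint ranges: [-176.03, 176.03], [-82.01, 121.73], [-58.28, 71.71], [-173.87, 95.51], [-174.79, -0.11], [-173.66, 173.66]. Speed limits (degrees/s): [136.94, 136.94, 172.46, 180, 180, 180].

## Interface

Orientations are given as [roll, pitch, yaw] about the fixed x, y, z axes, in that order (R = Rz(yaw) Ry(pitch) Rx(roll)).
In Python, from plant import r gives the robot as it stands.
- The arm moves only by the tool step_arm, never from a script. Its argument "deltas" is a list of rows, each a list of 7 numbers: the turn, a rotation vector about the tool's x, y, z in rad, then the shift along the tool's x, y, z in mm, then the opening, from -1 (shut) to 1 (fully open), so that 0 is half open. In form: [[ax, ay, az, x, y, z, grip], ...]. A call has 1 to 10 rows; each row shifts and turns the pose as measured when the row begins, along the tool's axes as they then stand; what a row does not reach is not made up. A row lasts 1/10 s, in which the tool goes at most 50 mm and 8.59 degrees, less where a joint would pass 70% of its speed; a pose out of reach is approached as far as the arm can. A call with a gripper value outside its range is refused whole. The fingers move at their own pace and stop on an object; "squeeze" is the grip in N (left out, the last holds). Time passes only in rows, so rows that do not move let the fingers close. It gives the time, the measured TCP pose, the force and the opening at its end, in the units of the state.
- r.get_state(): the state, without advancing time (a new reading comes with each control period).
- r.capture(name): name is "scene" or "top" or "wrist"; returns the picture (384x512x3 uint8, red, green, blue); there is no depth.
- r.camera_info(name): a dict with "vertical_fov" (degrees; the focal length in pixels is half the picture's height over the tangent of half this angle, whatever the lens; pixels are square), "cx", "cy" (the principal point, pixels), "view" (4x4, takes a point from world to camera coordinates). Camera axes: x right, y down, z forward; pixel columns grow to the right and rows downward; lengths in m; the calibration is good to about 2 mm. A picture is of the moment at which its call begins: read the wrist's pose just before it. camera_info takes no time and is no camera call; for the wrist camera it gives the pose at the moment of the call.
- r.close_job(): hands the job in, once; it reports no verdict.
The state is a dict: "time_s": time; "joints": joint angles; "qd": joint speeds; "joint_torque": joint torques, N m; "tcp_pos": TCP position; "eef_rot": TCP orientation; "contact_force": force on the tool from outside, world axes, zero at the start; "moment": the same for the moment, N m; "gripper_width": finger opening in m.
Only numpy, scipy, OpenCV 4.12 (cv2) and the standard library are available. Lean on these libraries where they do the work, as an engineer would, in place of code of your own. Each camera call takes 0.05 s, during which the arm holds its last target.

## Working session

There is one attempt and no reset: what is moved stays moved. The work goes in short steps, Python scripts to look and compute and a tool call to move; the robot and the scene stay as the last step left them, time stands still between calls to the robot, and variables do not carry over. Pictures are saved under pics/ and viewed, and the job is handed in when it is done.

Besides the shell and the picture viewer there is one more tool, called after "Call:" in YAML: its name, and indented under it one key for each argument. step_arm: Moves the arm, as the interface text tells. Its arguments: {"type":"object","properties":{"deltas":{"type":"array","items":{"type":"array","items":{"type":"number"}}},"squeeze":{"type":"number"}},"required":["deltas"]}

```bash
ls; mkdir -p pics; python3 - <<'E'
from plant import r
import cv2
s=r.get_state(); print(s); print(r.grasp_offset)
for n in("scene","top"):
    im=r.capture(n); cv2.imwrite(f"pics/{n}0.png",im[:,:,::-1]); i=r.camera_info(n); print(n,i)
E
```

```text
pics
{'time_s': 0.0, 'joints': array([ 8.62347946e+01,  2.05918589e+01,  6.35069711e-01, -2.01175669e-02,
       -7.01353815e+01, -1.65057818e+01]), 'qd': array([0.025563  , 0.0258677 , 0.02562726, 0.14783047, 0.10125142,
       0.13618954]), 'joint_torque': array([-2.83019544e-04, -5.82716095e+01,  2.93039292e+01,  6.99648678e+00,
        6.81288730e-03, -1.68359693e-04]), 'tcp_pos': array([0.23373005, 0.63273492, 0.22562775]), 'eef_rot': array([-1.79991943e+02, -9.37459136e-02, -1.10277845e+02]), 'contact_force': array([0.307563  , 0.05463035, 0.3107383 ]), 'moment': array([0.06097958, 0.02732971, 0.0089409 ]), 'gripper_width': 0.08779612483233604}
0.0188
scene {'vertical_fov': 50.59048277498796, 'cx': 258.4705778805908, 'cy': 194.16968003012488, 'view': array([[ 0.35774924,  0.93370054,  0.01479117, -0.27693871],
       [ 0.74980172, -0.27777474, -0.60053191, -0.31392585],
       [-0.55660835,  0.22593028, -0.79946398,  1.36931857],
       [ 0.        ,  0.        ,  0.        ,  1.        ]])}
top {'vertical_fov': 55.923044661963424, 'cx': 250.0888090155182, 'cy': 192.227990507352, 'view': array([[ 0.01747781, -0.99984049, -0.00367752,  0.0971617 ],
       [-0.98797835, -0.01670518, -0.15368708,  0.54109904],
       [ 0.15360113,  0.00631942, -0.98811273,  1.10595609],
       [ 0.        ,  0.        ,  0.        ,  1.        ]])}
```

View pics/scene0.png

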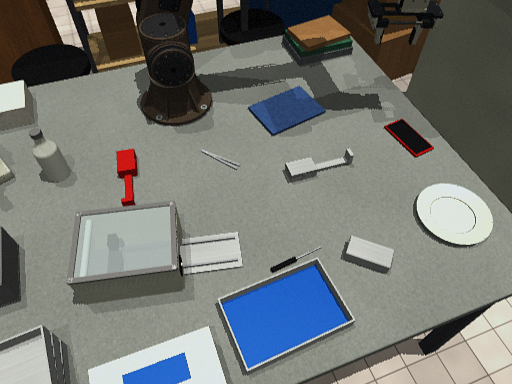

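View pics/top0.png

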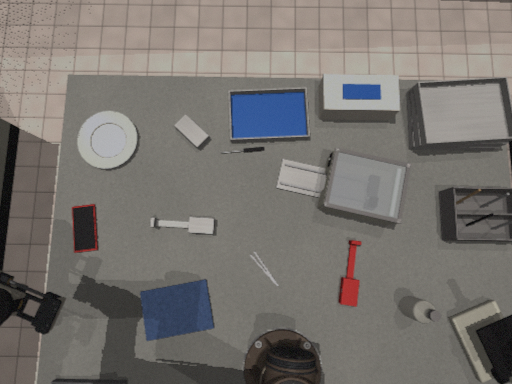

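The silver tailed cassette is in the top view with its body at (201,226) and handle plate at (153,223). The red one at (350,285) is the look-alike, and the case at (192,131) has no tail. The cabinet is at (365,186) and its deck at (302,178). I'll enlarge these to confirm.

```bash
cat > h.py <<'E'
import numpy as np, cv2
def cam(i):
    V=np.array(i['view']); f=192/np.tan(np.radians(i['vertical_fov']/2)); return V,f,i['cx'],i['cy']
def ray(i,u,v):
    V,f,cx,cy=cam(i); R=V[:3,:3]; o=-R.T@V[:3,3]; d=R.T@np.array([(u-cx)/f,(v-cy)/f,1]); return o,d
def onz(i,u,v,z):
    o,d=ray(i,u,v); return o+d*(z-o[2])/d[2]
def proj(i,P):
    V,f,cx,cy=cam(i); p=V[:3,:3]@np.asarray(P,float)+V[:3,3]; return np.array([cx+f*p[0]/p[2],cy+f*p[1]/p[2]])
def tri(i1,p1,i2,p2):
    o1,d1=ray(i1,*p1);o2,d2=ray(i2,*p2)
    A=np.stack([d1,-d2],1); t=np.linalg.lstsq(A,o2-o1,rcond=None)[0]
    a=o1+d1*t[0];b=o2+d2*t[1]; return (a+b)/2,np.linalg.norm(a-b)
E
python3 - <<'E'
import cv2,numpy as np
t=cv2.imread('pics/top0.png');s=cv2.imread('pics/scene0.png')
a=cv2.resize(t[205:245,140:225],None,fx=9,fy=9,interpolation=cv2.INTER_CUBIC);b=cv2.resize(t[140:230,270:415],None,fx=5.4,fy=5.4,interpolation=cv2.INTER_CUBIC)
cv2.imwrite('pics/c1.png',a[:, :780]);cv2.imwrite('pics/c2.png',b)
c=cv2.resize(s[140:190,275:365],None,fx=8,fy=8,interpolation=cv2.INTER_CUBIC);cv2.imwrite('pics/c3.png',c)
c=cv2.resize(s[195:305,60:255],None,fx=4,fy=4,interpolation=cv2.INTER_CUBIC);cv2.imwrite('pics/c4.png',c)
E
```

```text
(no output)
```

View pics/c1.png

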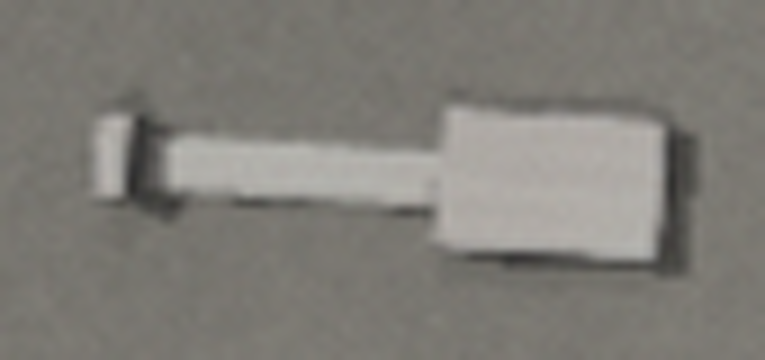

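View pics/c2.png

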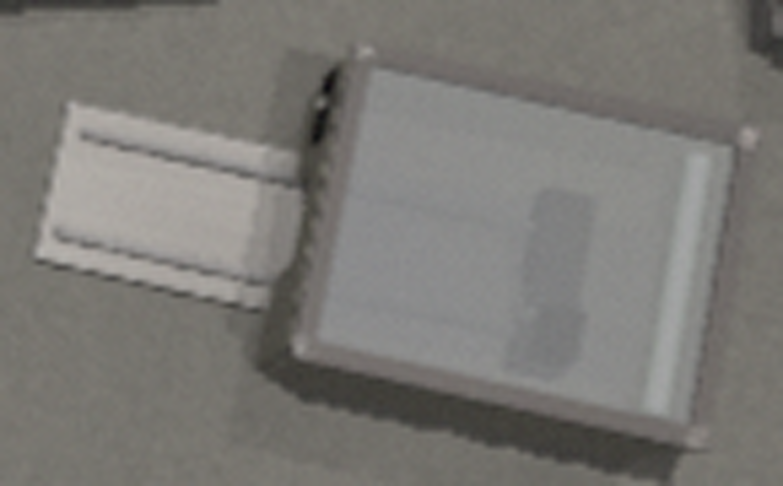

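View pics/c3.png

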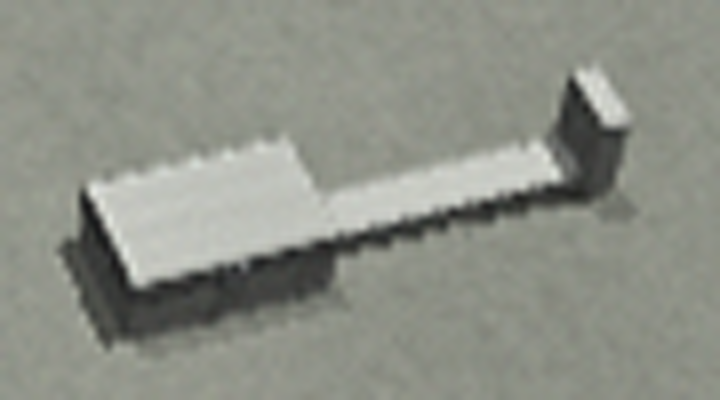

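View pics/c4.png

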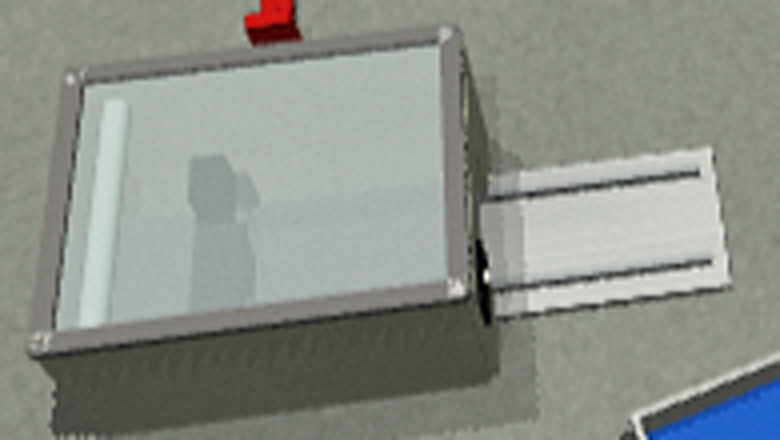

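The crops confirm it: the silver cassette's nose points right in the top view (towards -y) and its handle is on the left. Next I measure it.

```bash
python3 - <<'E'
from plant import r
from h import *
it=r.camera_info('top');isc=r.camera_info('scene')
np.set_printoptions(precision=4,suppress=True)
def c(x,y,u0,v0,s): return (u0+(x+.5)/s-.5, v0+(y+.5)/s-.5)
P=[onz(it,*c(x,y,140,205,9),.034)[:2] for x,y in [(447,105),(665,120),(657,260),(435,243)]]
print('body top',P,[np.linalg.norm(P[i]-P[(i+1)%4]) for i in range(4)],np.mean(P,0))
d=(P[1]+P[2]-P[0]-P[3]); print('yaw',np.degrees(np.arctan2(d[1],d[0])))
H=[onz(it,*c(x,y,140,205,9),.044)[:2] for x,y in [(97,113),(131,113),(127,198),(94,198)]]
H=np.array(H);print('handle top',H.mean(0)); d=np.mean(P,0)-H.mean(0); print(np.linalg.norm(d),np.degrees(np.arctan2(d[1],d[0])))
Q=[onz(isc,*c(x,y,275,140,8),.034)[:2] for x,y in [(285,138),(85,185),(135,287),(330,238)]]
print('scene body',Q,np.mean(Q,0)); d=(Q[1]+Q[2]-Q[0]-Q[3]); print('yaw',np.degrees(np.arctan2(d[1],d[0])))
hs=onz(isc,*c(603,97,275,140,8),.044)[:2]; d=np.mean(Q,0)-hs; print(hs,np.linalg.norm(d),np.degrees(np.arctan2(d[1],d[0])))
# deck
D=[onz(it,*c(x,y,270,140,5.4),.008)[:2] for x,y in [(70,102),(38,262),(265,308)]]
print('deck top',D,np.linalg.norm(D[0]-D[1])); m=(D[0]+D[1])/2
D2=[onz(isc,*c(x,y,60,195,4),.008)[:2] for x,y in [(712,148),(731,288),(500,319),(490,181)]]
print('deck scene',D2,np.linalg.norm(D2[0]-D2[1]),(D2[0]+D2[1])/2)
print('mid top',m)
# rails ends at z .016 / lines
for nm,i,a in [('top',it,(270,140,5.4,[(82,135),(300,184),(55,232),(265,281)])),('sc',isc,(60,195,4,[(698,173),(490,199),(711,262),(495,288)]))]:
    q=[onz(i,*c(x,y,*a[:3]),.012)[:2] for x,y in a[3]]
    for k in (0,2):
        d=q[k+1]-q[k];print(nm,'rail',q[k],q[k+1],np.degrees(np.arctan2(d[1],d[0])))
# roof corners triangulated
for a,b in [((362,50),(450,33)),((748,136),(75,77)),((698,437),(40,343)),((300,348),(457,288))]:
    print(a,[tri(it,c(*a,270,140,5.4),isc,c(*bb,60,195,4)) for bb in [(450,33),(75,77),(40,343),(457,288)]][0:4])
E
```

```text
body top [array([0.4605, 0.2978]), array([0.4565, 0.2209]), array([0.4076, 0.2221]), array([0.4121, 0.2999])] [np.float64(0.07697370100202192), np.float64(0.04896280181380469), np.float64(0.07793001954829139), np.float64(0.048396001570794135)] [0.4342 0.2602]
yaw -93.15378904121867
handle top [0.4401 0.4118]
0.15176549450778115 -92.22486074951615
scene body [array([0.412 , 0.2992]), array([0.4077, 0.2219]), array([0.4574, 0.2197]), array([0.4607, 0.2937])] [0.4344 0.2586]
yaw -92.88888056356254
[0.4416 0.4115] 0.15309611214485092 -92.69682199656697
deck top [array([0.6597, 0.001 ]), array([0.5597, 0.02  ]), array([ 0.5339, -0.1172])] 0.10174229798535168
deck scene [array([0.5632, 0.0227]), array([0.6619, 0.0007]), array([ 0.6325, -0.1366]), array([ 0.537 , -0.1181])] 0.1011707660872802 [0.6125 0.0117]
mid top [0.6097 0.0105]
top rail [ 0.6381 -0.0061] [ 0.6098 -0.1386] -102.05671343362641
top rail [0.5777 0.0101] [ 0.5498 -0.1166] -102.41737519383672
sc rail [0.5801 0.0075] [ 0.5522 -0.1214] -102.19026138022637
sc rail [ 0.6429 -0.0056] [ 0.6135 -0.1342] -102.84814783615934
(362, 50)
[... 481 characters left out ...]
.float64(0.0005973560565277626)), (array([ 0.641 , -0.2382,  0.1866]), np.float64(0.20045365670188423))]
(698, 437) [(array([ 0.4862, -0.203 ,  0.1914]), np.float64(0.20038400011631713)), (array([ 0.4514, -0.3299,  0.1168]), np.float64(0.001071644817613331)), (array([ 0.4713, -0.432 , -0.1269]), np.float64(0.005038927108442484)), (array([ 0.52  , -0.2587,  0.0062]), np.float64(0.24997016263193042))]
(300, 348) [(array([ 0.4962, -0.1165,  0.116 ]), np.float64(0.0010340091711123682)), (array([ 0.4979, -0.2131,  0.1577]), np.float64(0.20712677960111942)), (array([ 0.532 , -0.2748, -0.0284]), np.float64(0.2552944221144538)), (array([ 0.5278, -0.162 , -0.1277]), np.float64(0.007111530857386196))]
```

Measured and consistent with the sizes given:
- **Cassette:** origin (0.434, 0.259), yaw about -92.7°, and body to handle 0.152 m as specified.
- **Cabinet:** origin (0.580, -0.136), yaw about -102.0°.

I turn the wrist first.

Call:
step_arm:
  deltas:
    - [0,0,0.14,0,0,0,1]
    - [0,0,0.14,0,0,0,1]
    - [0,0,0.14,0,0,0,1]
    - [0,0,0.14,0,0,0,1]
    - [0,0,0.14,0,0,0,1]
    - [0,0,0.14,0,0,0,1]
    - [0,0,0.14,0,0,0,1]
    - [0,0,0.14,0,0,0,1]
    - [0,0,0.14,0,0,0,1]
    - [0,0,0,0,0,0,1]
  squeeze: 30

```text
time_s: 1.1
tcp_pos: [0.2328, 0.63, 0.2199]
eef_rot: [-179.3, -0.1, 174.6]
contact_force: [-0.1, 0.1, -0.7]
gripper_width: 0.0876
```

```bash
cat >> h.py <<'E'
from scipy.spatial.transform import Rotation as Ro
def go(r,p,rpy):
    s=r.get_state(); R=Ro.from_euler('xyz',s['eef_rot'],degrees=True)
    T=Ro.from_euler('xyz',rpy,degrees=True)
    sh=R.inv().apply(np.asarray(p)-s['tcp_pos'])*1000
    print('t',round(s['time_s'],2),'tcp',s['tcp_pos'].round(4),s['eef_rot'].round(2),'F',s['contact_force'].round(2),'w',round(s['gripper_width'],4),'q',s['joints'].round(1))
    print('turn',(R.inv()*T).as_rotvec().round(4),'shift(now axes)',sh.round(1),'shift(target axes)',(T.inv().apply(np.asarray(p)-s['tcp_pos'])*1000).round(1))
E
python3 -c "
from plant import r
from h import *
go(r,[.435,.272,.14],[180,0,177.3])"
```

```text
t 1.1 tcp [0.2328 0.63   0.2199] [-1.7933e+02 -1.1000e-01  1.7459e+02] F [-0.06  0.08 -0.67] w 0.0876 q [ 86.2  20.9   0.3  -0.1 -70.1 -91.6]
turn [-0.0116 -0.0022 -0.0473] shift(now axes) [-235.2 -336.4   83.3] shift(target axes) [-218.8 -348.1   79.9]
```

Call:
step_arm:
  deltas:
    - [-0.012,-0.002,-0.047,0,0,0,1]
    - [0,0,0,-22,-35,5,1]
    - [0,0,0,-22,-35,5,1]
    - [0,0,0,-22,-35,5,1]
    - [0,0,0,-22,-35,5,1]
    - [0,0,0,-22,-35,5,1]
    - [0,0,0,-22,-35,5,1]
    - [0,0,0,-22,-35,5,1]
    - [0,0,0,-22,-35,5,1]
    - [0,0,0,-22,-35,5,1]

```text
time_s: 2.1
tcp_pos: [0.427, 0.3025, 0.1708]
eef_rot: [-179.9, -0.0, -179.4]
contact_force: [0.8, 0.2, 0.1]
gripper_width: 0.0876
```

```bash
python3 -c "
from plant import r
from h import *
import json
i=r.camera_info('wrist');im=r.capture('wrist');cv2.imwrite('pics/w1.png',im[:,:,::-1])
np.save('w1.npy',i,allow_pickle=True)
go(r,[.435,.272,.14],[180,0,177.3]);print(proj(i,[.434,.259,.034]),proj(i,[.441,.411,.044]))"
```

```text
t 2.15 tcp [0.4281 0.2979 0.1697] [-1.7979e+02 -1.1000e-01 -1.7950e+02] F [ 1.02 -4.45 -0.48] w 0.0873 q [ 56.4   8.9 -23.1   0.  -58.3 -55.9]
turn [-0.0037 -0.0019  0.0558] shift(now axes) [ -6.8 -25.9  29.8] shift(target axes) [ -8.2 -25.5  29.7]
[247.027011  141.2119305] [240.04365951 276.9541493 ]
```

View pics/w1.png

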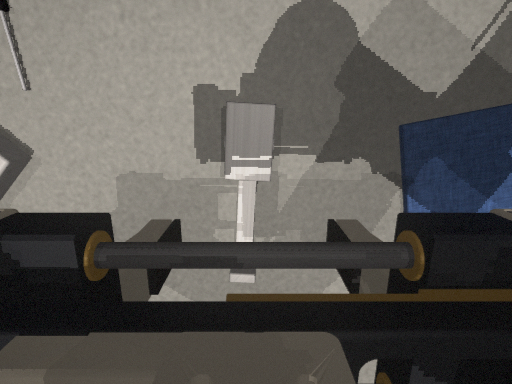

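The wrist view shows the body's top from (227,103) to (271,179) and the handle near (243,278), close to the predicted (247,141) and (240,277). I'll check that with numbers.

```bash
python3 -c "
import cv2
im=cv2.imread('pics/w1.png')[90:195,200:300];cv2.imwrite('pics/w1c.png',cv2.resize(im,None,fx=5.5,fy=5.5,interpolation=cv2.INTER_CUBIC))"
```

```text
(no output)
```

View pics/w1c.png

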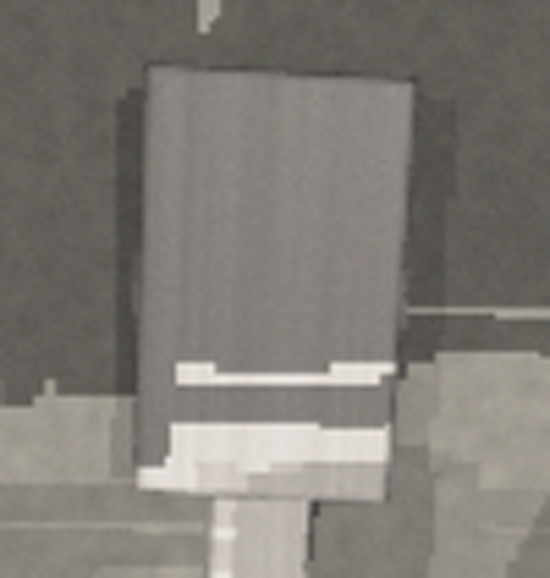

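```bash
python3 -c "
from h import *
i=np.load('w1.npy',allow_pickle=True).item()
c=lambda x,y:(200+(x+.5)/5.5-.5,90+(y+.5)/5.5-.5)
P=[onz(i,*c(x,y),.034)[:2] for x,y in [(148,66),(413,80),(388,498),(136,488)]]
print(np.round(P,4)); print(np.linalg.norm(P[0]-P[1]),np.linalg.norm(P[2]-P[1]),np.linalg.norm(P[2]-P[3]))
f=(P[0]+P[1])/2;b=(P[2]+P[3])/2;d=(f-b)/np.linalg.norm(f-b);print(np.degrees(np.arctan2(d[1],d[0])),'origin',f-.04*d, i['view'])
w=P[1]-P[0];print(np.degrees(np.arctan2(w[1],w[0])))
"
```

```text
[[0.4547 0.2201]
 [0.4065 0.222 ]
 [0.409  0.3   ]
 [0.4581 0.2985]]
0.04821392123068959 0.07801644827390765 0.04908696331779061
-92.18331191056944 origin [0.43211528 0.26102599] [[-9.99941765e-01 -1.07899641e-02  2.07946342e-04  4.29917843e-01]
 [-1.03734638e-02  9.66300273e-01  2.57208424e-01 -3.05384628e-01]
 [-2.97620826e-03  2.57191288e-01 -9.66355930e-01  2.59574160e-01]
 [ 0.00000000e+00  0.00000000e+00  0.00000000e+00  1.00000000e+00]]
177.7271573577907
```

Call:
step_arm:
  deltas:
    - [-0.003,-0.002,0.053,0,0,0,1]
    - [0,0,0,-3,-13,35,1]
    - [0,0,0,-3,-13,35,1]
    - [0,0,0,0,0,0,1]

```text
time_s: 2.55
tcp_pos: [0.4351, 0.2681, 0.0988]
eef_rot: [179.9, 0.1, 178.0]
contact_force: [-0.6, -0.7, 0.5]
gripper_width: 0.0874
```

```bash
python3 -c "
from plant import r
from h import *
go(r,[.4335,.2725,.011],[180,0,177.5])"
```

```text
t 2.55 tcp [0.4351 0.2681 0.0988] [1.7991e+02 1.0000e-01 1.7805e+02] F [-0.59 -0.68  0.52] w 0.0874 q [ 53.7  12.3 -29.7   0.  -47.9 -55.7]
turn [0.0016 0.0017 0.0096] shift(now axes) [ 1.9  4.2 87.8] shift(target axes) [ 1.8  4.3 87.8]
```

Call:
step_arm:
  deltas:
    - [0.001,0.001,0.009,1,2,20,1]
    - [0,0,0,1,2,25,1]
    - [0,0,0,0,0,20,1]
    - [0,0,0,0,0,12,1]
    - [0,0,0,0,0,6,1]
    - [0,0,0,0,0,0,1]

```text
time_s: 3.15
tcp_pos: [0.4367, 0.2774, 0.0186]
eef_rot: [179.7, 0.3, 178.5]
contact_force: [0.1, -0.4, 0.7]
gripper_width: 0.0877
```

```bash
python3 -c "
from plant import r
from h import *
go(r,[.4335,.2725,.011],[180,0,177.5])"
```

```text
t 3.15 tcp [0.4367 0.2774 0.0186] [179.73   0.35 178.52] F [ 0.08 -0.37  0.69] w 0.0877 q [ 54.3  19.2 -33.8   0.2 -36.5 -55.9]
turn [0.0048 0.0061 0.0179] shift(now axes) [ 3.2 -5.   7.6] shift(target axes) [ 3.  -5.   7.6]
```

Call:
step_arm:
  deltas:
    - [0.005,0.006,0.018,3,-5,6,1]
    - [0,0,0,0,0,2,1]
    - [0,0,0,0,0,0,1]

```text
time_s: 3.45
tcp_pos: [0.4344, 0.2735, 0.0122]
eef_rot: [179.9, 0.1, 177.5]
contact_force: [0.4, -0.6, -1.0]
gripper_width: 0.0874
```

```bash
python3 -c "
from plant import r
from h import *
go(r,[.4335,.2725,.011],[180,0,177.5])"
```

```text
t 3.45 tcp [0.4344 0.2735 0.0122] [1.7989e+02 9.0000e-02 1.7749e+02] F [ 0.44 -0.61 -0.95] w 0.0874 q [ 54.2  19.7 -34.3   0.  -35.8 -56.7]
turn [ 0.0019  0.0016 -0.0001] shift(now axes) [ 0.8 -1.   1.2] shift(target axes) [ 0.8 -1.   1.2]
```

Good. Now I close the gripper.

Call:
step_arm:
  deltas:
    - [0,0,0,0,0,0.5,-0.2]
    - [0,0,0,0,0,0,-1]
    - [0,0,0,0,0,0,-1]
    - [0,0,0,0,0,0,-1]
    - [0,0,0,0,0,0,-1]
    - [0,0,0,0,0,0,-1]
    - [0,0,0,0,0,0,-1]
  squeeze: 30

```text
time_s: 4.15
tcp_pos: [0.4347, 0.2739, 0.0128]
eef_rot: [179.8, 0.1, 177.5]
contact_force: [0.7, -0.2, -0.1]
gripper_width: 0.0496
```

```bash
python3 -c "
from plant import r
from h import *
go(r,[.4335,.2725,.011],[180,0,177.5])"
```

```text
t 4.15 tcp [0.4347 0.2739 0.0128] [1.798e+02 1.500e-01 1.775e+02] F [ 0.67 -0.23 -0.06] w 0.0496 q [ 54.1  19.6 -34.3   0.  -35.8 -56.7]
turn [ 0.0034  0.0026 -0.    ] shift(now axes) [ 1.1 -1.5  1.8] shift(target axes) [ 1.1 -1.4  1.8]
```

Gripped at 49.6 mm. Now I lift.

Call:
step_arm:
  deltas:
    - [0,0,0,0,0,-8,-1]
    - [0,0,0,0,0,-20,-1]
    - [0,0,0,0,0,-30,-1]
    - [0,0,0,0,0,-25,-1]
    - [0,0,0,0,0,0,-1]

```text
time_s: 4.65
tcp_pos: [0.4328, 0.2714, 0.0978]
eef_rot: [-179.9, -0.1, 177.5]
contact_force: [1.2, 0.9, -3.9]
gripper_width: 0.0503
```

```bash
python3 -c "
from plant import r
from h import *
im=r.capture('scene');cv2.imwrite('pics/s2.png',cv2.resize(im[120:300,150:400,::-1],None,fx=3,fy=3))
go(r,[.5941,-.0681,.09],[180,0,168])"
```

```text
t 4.7 tcp [0.4321 0.2707 0.0962] [-179.81   -0.18  177.42] F [ 0.5  -0.18 -3.93] w 0.05 q [ 54.1  12.6 -29.6  -0.1 -48.  -56.7]
turn [-0.0035 -0.0028  0.1644] shift(now axes) [-177.2 -331.2    6.7] shift(target axes) [-228.9 -297.7    6.2]
```

View pics/s2.png

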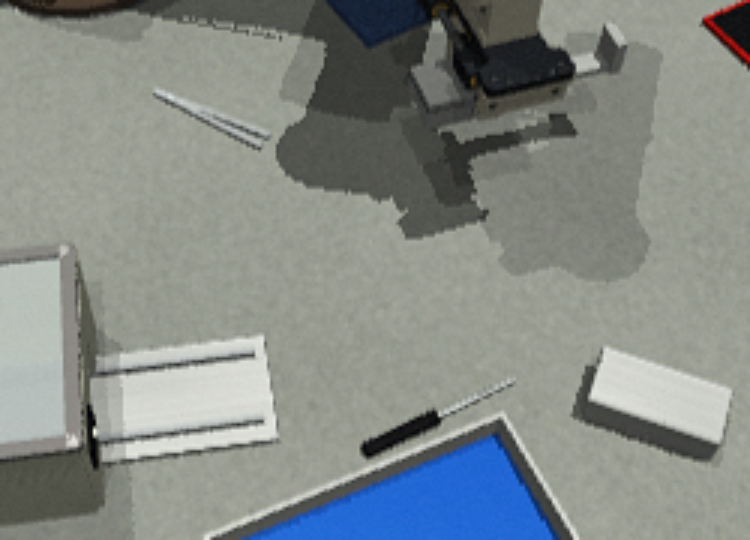

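The cassette is lifted and level, with its handle at crop (613,45) and its nose at (440,85). Now I turn and carry it to in front of the deck.

Call:
step_arm:
  deltas:
    - [-0.003,-0.003,0.082,0,0,0,-1]
    - [0,0,0.082,0,0,0,-1]
    - [0,0,0,-25,-26,0,-1]
    - [0,0,0,-29,-30,0,-1]
    - [0,0,0,-29,-30,0,-1]
    - [0,0,0,-29,-30,0,-1]
    - [0,0,0,-29,-30,0,-1]
    - [0,0,0,-29,-30,0,-1]
    - [0,0,0,-29,-30,0,-1]
    - [0,0,0,-18,-18,0,-1]

```text
time_s: 5.7
tcp_pos: [0.5927, -0.0049, 0.0836]
eef_rot: [-179.4, -0.9, 167.9]
contact_force: [0.3, 1.0, -3.9]
gripper_width: 0.0498
```

Call:
step_arm:
  deltas:
    - [0,0,0,0,0,0,-1]

```text
time_s: 5.8
tcp_pos: [0.5929, -0.0079, 0.0815]
eef_rot: [-179.3, -1.0, 167.7]
contact_force: [-0.7, 0.6, -4.5]
gripper_width: 0.0499
```

```bash
python3 -c "
from plant import r
from h import *
it=r.camera_info('top')
im=r.capture('top');cv2.imwrite('pics/t3.png',cv2.resize(im[120:260,230:380,::-1],None,fx=4,fy=4,interpolation=cv2.INTER_CUBIC))
go(r,[.5941,-.0681,.05],[180,0,168])"
```

```text
t 5.85 tcp [ 0.5918 -0.0071  0.0812] [-179.33   -1.1   167.69] F [-0.88 -0.08 -4.09] w 0.0495 q [ 18.2  21.  -19.5   0.  -50.8 -30.6]
turn [-0.0117 -0.0192 -0.0053] shift(now axes) [-15.8 -58.8  31.6] shift(target axes) [-14.9 -59.2  31.2]
```

View pics/t3.png

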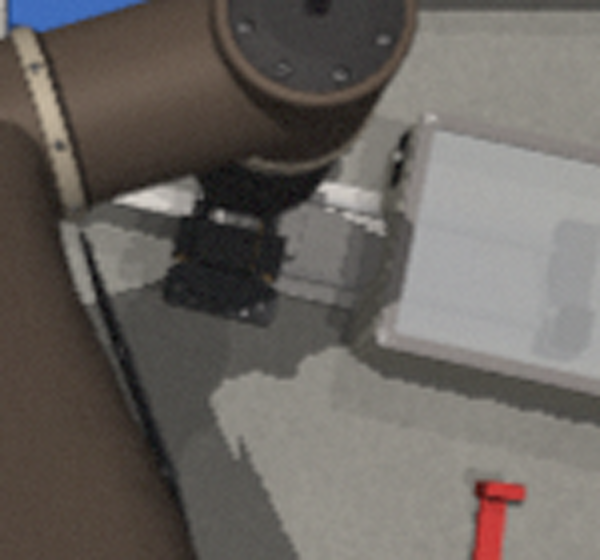

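Call:
step_arm:
  deltas:
    - [-0.012,-0.019,-0.005,0,0,0,-1]
    - [0,0,0,-5,-18,8,-1]
    - [0,0,0,-5,-18,8,-1]
    - [0,0,0,-5,-16,8,-1]
    - [0,0,0,0,0,0,-1]
    - [0,0,0,0,0,0,-1]

```text
time_s: 6.45
tcp_pos: [0.5905, -0.0577, 0.053]
eef_rot: [179.9, -0.1, 168.3]
contact_force: [0.5, 0.0, -3.1]
gripper_width: 0.0499
```

```bash
python3 -c "
from plant import r
from h import *
isc=r.camera_info('scene')
im=r.capture('scene');cv2.imwrite('pics/s3f.png',im[:,:,::-1]);cv2.imwrite('pics/s3.png',cv2.resize(im[190:290,160:290,::-1],None,fx=6,fy=6,interpolation=cv2.INTER_CUBIC))
iw=r.camera_info('wrist');im=r.capture('wrist');cv2.imwrite('pics/w3.png',im[:,:,::-1])
go(r,[.5941,-.0681,.05],[180,0,168])"
```

```text
t 6.55 tcp [ 0.5907 -0.0575  0.0532] [ 1.7986e+02 -7.0000e-02  1.6836e+02] F [-0.92  0.38 -3.78] w 0.05 q [ 13.2  22.5 -21.7  -0.2 -45.9 -24.7]
turn [ 0.0024 -0.0013  0.0063] shift(now axes) [-5.5 -9.7  3.2] shift(target axes) [-5.6 -9.7  3.2]
```

View pics/s3.png

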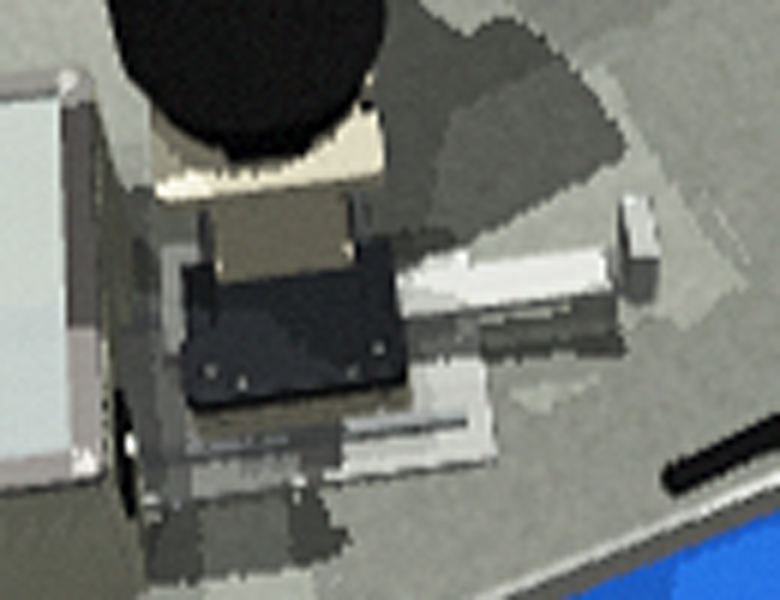

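View pics/w3.png

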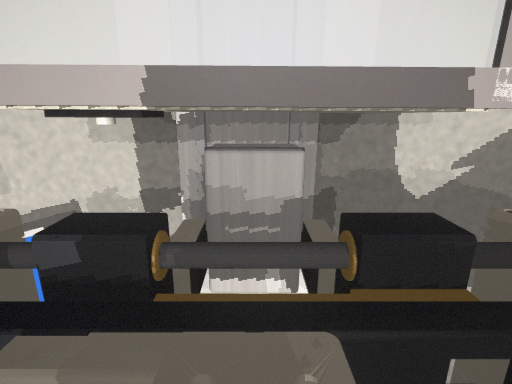

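The wrist view shows the nose edge at columns 205–304, row 147, with the deck and rail lines between rows 110 and 150 behind it. I'll enlarge that to check the sideways offset.

```bash
python3 -c "
import cv2
im=cv2.imread('pics/w3.png')[95:185,165:335];im=cv2.convertScaleAbs(im,alpha=1.5)
cv2.imwrite('pics/w3c.png',cv2.resize(im,None,fx=4.6,fy=4.6,interpolation=cv2.INTER_CUBIC))"
```

```text
(no output)
```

View pics/w3c.png

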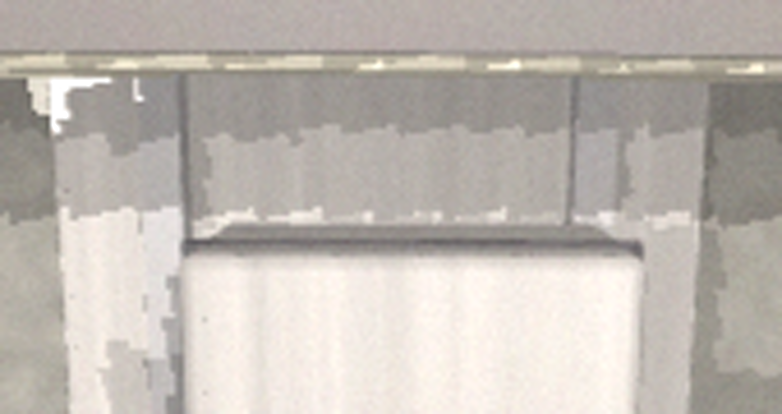

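```bash
python3 -c "
from plant import r
from h import *
np.set_printoptions(precision=4,suppress=True)
i=r.camera_info('wrist')
c=lambda x,y:(165+(x+.5)/4.6-.5,95+(y+.5)/4.6-.5)
u=np.array([np.cos(np.radians(-102)),np.sin(np.radians(-102))]);n=np.array([-u[1],u[0]]);O=np.array([.5798,-.1356])
def cab(p): d=p[:2]-O; return np.array([d@u,d@n])*1000
for nm,x,y,z in [('deckL',52,100,.008),('deckL',66,350,.008),('deckR',710,100,.008),('deckR',694,350,.008),('railL',183,100,.012),('railL',184,230,.012),('railR',576,100,.012),('railR',571,220,.012),('noseL',183,243,.0744),('noseR',642,243,.0744)]:
  print(nm,cab(onz(i,*c(x,y),z)))
"
```

```text
deckL [-10.3025  48.7533]
deckL [-48.7945  49.0313]
deckR [ -9.644  -50.9162]
deckR [-48.1557 -50.9439]
railL [-10.1382  28.2494]
railL [-29.2968  28.8408]
railR [ -9.7526 -30.1091]
railR [-27.4052 -30.0548]
noseL [-24.1387  18.363 ]
noseR [-23.8263 -29.8111]
```

Sideways, the deck centre is at -1.0 mm and the cassette is at -5.7 mm, so I shift by 4.7 mm. The yaw agrees. I then advance 10 mm and lower.

Call:
step_arm:
  deltas:
    - [0.002,-0.001,0.006,-3,-5,0,-1]
    - [0,0,0,-1.5,-4,4,-1]
    - [0,0,0,0,0,8,-1]
    - [0,0,0,0,0,8,-1]
    - [0,0,0,0,0,3,-1]
    - [0,0,0,0,0,0,-1]

```text
time_s: 7.15
tcp_pos: [0.5939, -0.0659, 0.0288]
eef_rot: [179.9, 0.1, 168.1]
contact_force: [-1.4, -0.6, -4.8]
gripper_width: 0.0493
```

```bash
python3 -c "
from plant import r
from h import *
u=np.array([np.cos(np.radians(-102)),np.sin(np.radians(-102))]);n=np.array([-u[1],u[0]]);O=np.array([.5798,-.1356])-.001*n
print(O); p=O-.069*u
go(r,[p[0],p[1],.021],[180,0,168])"
```

```text
[ 0.57882185 -0.13539209]
t 7.15 tcp [ 0.5939 -0.0659  0.0288] [1.7993e+02 9.0000e-02 1.6813e+02] F [-1.41 -0.63 -4.76] w 0.0493 q [ 12.4  24.5 -22.5  -0.  -42.8 -24.2]
turn [0.0012 0.0015 0.0023] shift(now axes) [ 0.3 -2.1  7.8] shift(target axes) [ 0.3 -2.1  7.8]
```

Call:
step_arm:
  deltas:
    - [0.001,0.001,0,0,0,3,-1]
    - [0,0,0,0,0,2,-1]
    - [0,0,0,0,0,1.5,-1]
    - [0,0,0,0,0,1.5,-1]
    - [0,0,0,0,0,0,-1]

```text
time_s: 7.65
tcp_pos: [0.5943, -0.0659, 0.0212]
eef_rot: [-180.0, 0.1, 168.2]
contact_force: [0.4, -0.1, -3.5]
gripper_width: 0.0495
```

Call:
step_arm:
  deltas:
    - [0,0,0,0,0,1.5,-1]
    - [0,0,0,0,0,0,-1]

```text
time_s: 7.85
tcp_pos: [0.5947, -0.0659, 0.0212]
eef_rot: [-180.0, 0.1, 168.2]
contact_force: [-0.0, 0.4, -3.4]
gripper_width: 0.05
```

Call:
step_arm:
  deltas:
    - [0,0,0,0,0,1,-1]
    - [0,0,0,0,0,0,-1]

```text
time_s: 8.05
tcp_pos: [0.5949, -0.0659, 0.0209]
eef_rot: [180.0, 0.2, 168.2]
contact_force: [-1.5, 0.7, -1.9]
gripper_width: 0.0496
```

It has touched down at the expected height. I release and rise.

Call:
step_arm:
  deltas:
    - [0,0,0,0,0,0,0.3]
    - [0,0,0,0,0,0,0.6]
    - [0,0,0,0,0,0,0.8]
    - [0,0,0,0,0,0,0.8]
    - [0,0,0,0,0,-8,0.8]
    - [0,0,0,0,0,-25,0.8]
    - [0,0,0,0,0,-35,0.8]
    - [0,0,0,0,0,-35,0.8]
    - [0,0,0,0,0,0,0.8]

```text
time_s: 8.95
tcp_pos: [0.5956, -0.0662, 0.129]
eef_rot: [-179.9, 0.2, 168.3]
contact_force: [0.1, 0.4, -0.4]
gripper_width: 0.0787
```

```bash
python3 -c "
from plant import r
from h import *
iw=r.camera_info('wrist');np.save('w4.npy',iw,allow_pickle=True);im=r.capture('wrist');cv2.imwrite('pics/w4.png',im[:,:,::-1])
im=r.capture('scene');cv2.imwrite('pics/s4.png',cv2.resize(im[190:290,160:290,::-1],None,fx=6,fy=6,interpolation=cv2.INTER_CUBIC))
O=np.array([.5788,-.1354]);u=np.array([-.2079,-.9781]);p=O-.245*u;print(p)
go(r,[p[0],p[1],.11],[180,0,168])"
```

```text
[0.6297355 0.1042345]
t 9.05 tcp [ 0.5932 -0.0662  0.125 ] [-1.7989e+02 -1.0000e-01  1.6820e+02] F [ 0.39  0.01 -0.65] w 0.0789 q [ 12.4  18.1 -17.1   0.1 -54.9 -24.3]
turn [-0.0019 -0.0017  0.0035] shift(now axes) [ -0.9 174.3  14.7] shift(target axes) [ -0.3 174.3  15. ]
```

View pics/w4.png

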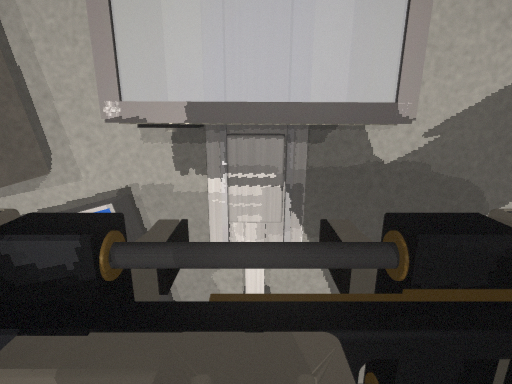

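View pics/s4.png

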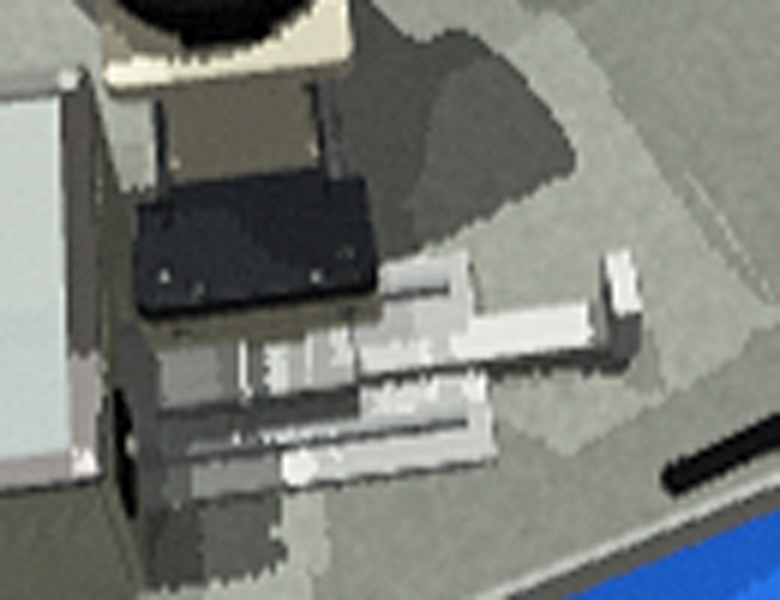

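The cassette lies between the rails with its nose just short of the flap. I back off behind the handle with the fingers shut and a slight tilt, so that the gripper's body leans away from the cabinet.

Call:
step_arm:
  deltas:
    - [0,0,0,0,30,0,-1]
    - [0,0,0,0,36,0,-1]
    - [0,0,0,0,36,0,-1]
    - [0,0,0,0,36,0,-1]
    - [0,0,0,0,36,0,-1]
    - [0,0,0,0,10,0,-1]
    - [0.09,0,0,0,0,0,-1]
    - [0.09,0,0,0,0,0,-1]
    - [0,0,0,0,0,0,-1]
    - [0,0,0,0,0,0,-1]

```text
time_s: 10.05
tcp_pos: [0.6262, 0.1172, 0.1148]
eef_rot: [-168.8, -0.9, 168.0]
contact_force: [0.3, -0.3, 0.2]
gripper_width: 0.0042
```

```bash
python3 -c "
from plant import r
from h import *
im=r.capture('scene');cv2.imwrite('pics/s5.png',cv2.resize(im[190:290,160:290,::-1],None,fx=6,fy=6,interpolation=cv2.INTER_CUBIC))
O=np.array([.5788,-.1354]);u=np.array([-.2079,-.9781]);p=O-.242*u;print(p)
R=Ro.from_euler('xyz',[180,0,168],degrees=True)*Ro.from_rotvec([.175,0,0]);e=R.as_euler('xyz',degrees=True);print(e)
go(r,[p[0],p[1],.032],e)"
```

```text
[0.6291118 0.1013002]
[-169.97323859    0.          168.        ]
t 10.1 tcp [0.6261 0.117  0.1148] [-168.76   -0.86  167.92] F [-0.07 -0.04 -0.17] w 0.0026 q [ 32.6  25.5 -11.4   8.4 -61.9 -49.1]
turn [-0.0211 -0.0151  0.0015] shift(now axes) [-7.5  1.7 83.9] shift(target axes) [-6.2 -0.1 84.1]
```

View pics/s5.png

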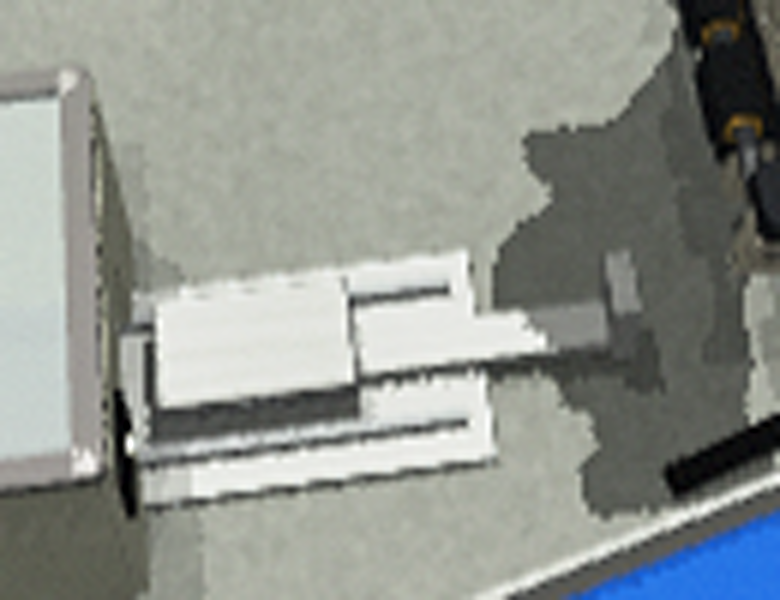

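```bash
python3 -c "
from plant import r
from h import *
i=r.camera_info('scene');O=np.array([.5788,-.1354]);u=np.array([-.2079,-.9781]);n=np.array([.9781,-.2079])
c=lambda x,y:(160+(x+.5)/6-.5,190+(y+.5)/6-.5)
for x,y,z in [(155,305,.042),(345,278,.042),(358,382,.042),(150,410,.042),(605,250,.052),(632,250,.052),(640,305,.052),(612,312,.052)]:
  d=onz(i,*c(x,y),z)[:2]-O;print(round(d@u*1e3,1),round(d@n*1e3,1))"
```

```text
-19.8 -21.0
-97.8 -22.4
-98.4 26.7
-15.5 27.0
-205.0 -13.9
-216.0 -12.3
-214.9 14.0
-203.2 15.5
```

The nose is about 17 mm short of the flap, the cassette is centred, and the handle's back is at x=-215 mm. I descend behind it.

Call:
step_arm:
  deltas:
    - [-0.02,-0.015,0,0,0,0,-1]
    - [0,0,0,-4,0,25,-1]
    - [0,0,0,-3,0,27,-1]
    - [0,0,0,0,0,22,-1]
    - [0,0,0,0,0,6,-1]
    - [0,0,0,0,0,0,-1]

```text
time_s: 10.7
tcp_pos: [0.6304, 0.0973, 0.0353]
eef_rot: [-170.4, 0.1, 167.7]
contact_force: [0.3, 0.1, 0.5]
gripper_width: 0.0002
```

```bash
cat >> h.py <<'E'
def st(r,x,z=.032):
    s=r.get_state(); O=np.array([.5788,-.1354]);u=np.array([-.2079,-.9781]);n=np.array([.9781,-.2079])
    d=s['tcp_pos'][:2]-O; f=s['contact_force'][:2]
    print('cab x',(d@u*1e3).round(1),'lat',(d@n*1e3).round(1),'push F',(f@u).round(2),'latF',(f@n).round(2))
    p=O+x/1000*u; e=(Ro.from_euler('xyz',[180,0,168],degrees=True)*Ro.from_rotvec([.175,0,0])).as_euler('xyz',degrees=True)
    go(r,[p[0],p[1],z],e)
E
python3 -c "
from plant import r
from h import *
st(r,-230)"
```

```text
cab x -238.4 lat 2.1 push F -0.15 latF 0.28
t 10.7 tcp [0.6304 0.0973 0.0353] [-1.7044e+02  1.0000e-01  1.6769e+02] F [0.3  0.09 0.49] w 0.0002 q [ 30.5  29.2 -17.3   9.2 -50.2 -49.1]
turn [ 0.0082  0.0008 -0.0056] shift(now axes) [ 2.  -7.7  4.7] shift(target axes) [ 2.1 -7.7  4.7]
```

Call:
step_arm:
  deltas:
    - [0.008,0,-0.005,2,-3,3,-1]
    - [0,0,0,0,-3,1,-1]
    - [0,0,0,0,-3,0.5,-1]
    - [0,0,0,0,-3,0.5,-1]
    - [0,0,0,0,-3,0.5,-1]

```text
time_s: 11.2
tcp_pos: [0.6272, 0.0826, 0.0363]
eef_rot: [-170.2, 0.3, 168.0]
contact_force: [-0.4, 2.7, -0.3]
gripper_width: -0.0001
```

```bash
python3 -c "
from plant import r
from h import *
st(r,-200)"
```

```text
cab x -223.3 lat 2.0 push F -2.59 latF -0.95
t 11.2 tcp [0.6272 0.0826 0.0363] [-170.22    0.34  168.02] F [-0.39  2.73 -0.34] w -0.0001 q [ 29.6  28.6 -18.7   9.9 -49.4 -48.5]
turn [ 0.0044  0.006  -0.0006] shift(now axes) [  2.  -22.3   8.2] shift(target axes) [  2.  -22.2   8.3]
```

Contact is where I expected it. Now I push at about 40–50 mm/s.

Call:
step_arm:
  deltas:
    - [0.004,0.003,0,0.5,-4,1,-1]
    - [0,0,0,0.5,-4,1,-1]
    - [0,0,0,0,-4,1,-1]
    - [0,0,0,0,-4,1,-1]
    - [0,0,0,0,-4,1,-1]
    - [0,0,0,0,-4,1,-1]

```text
time_s: 11.8
tcp_pos: [0.6231, 0.0597, 0.0356]
eef_rot: [-170.3, 0.4, 168.1]
contact_force: [0.7, 7.5, 0.9]
gripper_width: 0.0003
```

```bash
python3 -c "
from plant import r
from h import *
st(r,-160)"
```

```text
cab x -200.0 lat 2.8 push F -7.52 latF -0.89
t 11.8 tcp [0.6231 0.0597 0.0356] [-170.29    0.43  168.09] F [0.7  7.54 0.91] w 0.0003 q [ 28.   27.9 -20.2  10.4 -48.3 -47.2]
turn [0.0055 0.0077 0.0003] shift(now axes) [  2.9 -38.9  10.2] shift(target axes) [  2.8 -38.8  10.5]
```

Call:
step_arm:
  deltas:
    - [0.005,0.007,0,1,-5,1,-1]
    - [0,0,0,1,-5,1,-1]
    - [0,0,0,0,-5,1,-1]
    - [0,0,0,0,-5,1,-1]

```text
time_s: 12.2
tcp_pos: [0.6205, 0.0432, 0.036]
eef_rot: [-170.4, 0.4, 168.2]
contact_force: [0.2, 6.1, -0.6]
gripper_width: 0.0005
```

```bash
python3 -c "
from plant import r
from h import *
im=r.capture('scene');cv2.imwrite('pics/s6.png',cv2.resize(im[190:290,110:240,::-1],None,fx=6,fy=6,interpolation=cv2.INTER_CUBIC))
st(r,-160)"
```

```text
cab x -182.6 lat 3.4 push F -3.3 latF -0.16
t 12.25 tcp [0.6201 0.0425 0.0359] [-170.4     0.39  168.13] F [ 0.53  3.26 -1.27] w 0.0003 q [ 26.6  27.5 -21.   10.5 -47.7 -46. ]
turn [0.0075 0.007  0.0011] shift(now axes) [  3.5 -21.6   7.6] shift(target axes) [  3.4 -21.5   7.8]
```

View pics/s6.png

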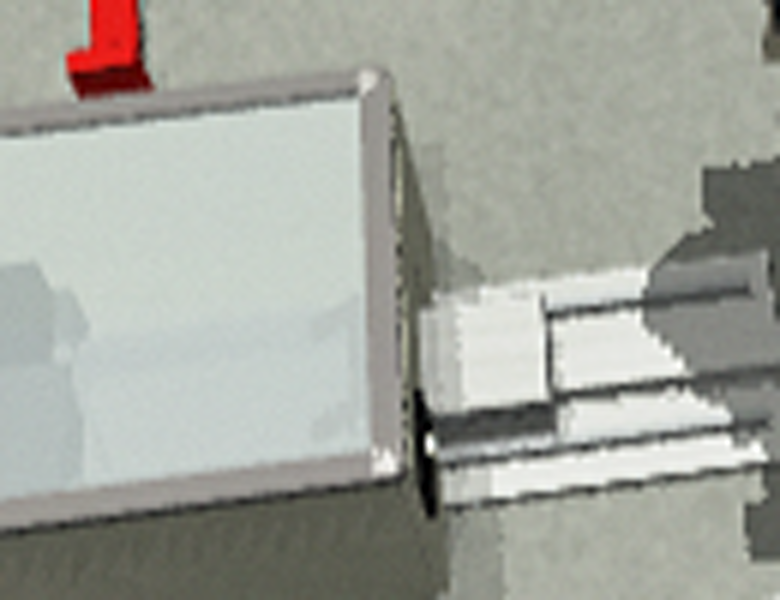

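The body is entering straight, with its back edge at crop column 550. I continue.

Call:
step_arm:
  deltas:
    - [0.007,0.007,0,1,-5,1,-1]
    - [0,0,0,1,-5,1,-1]
    - [0,0,0,1,-5,1,-1]
    - [0,0,0,0.5,-5,1,-1]
    - [0,0,0,0.5,-5,1,-1]
    - [0,0,0,0.5,-5,1,-1]
    - [0,0,0,0.5,-5,1,-1]
    - [0,0,0,0.5,-5,1,-1]
    - [0,0,0,0.5,-5,1,-1]
    - [0,0,0,0.5,-5,1,-1]

```text
time_s: 13.25
tcp_pos: [0.6064, -0.0052, 0.0357]
eef_rot: [-170.3, 0.4, 168.2]
contact_force: [1.5, 4.8, 0.1]
gripper_width: 0.0008
```

```bash
python3 -c "
from plant import r
from h import *
st(r,-90)"
```

```text
cab x -133.1 lat -0.1 push F -5.01 latF 0.42
t 13.25 tcp [ 0.6064 -0.0052  0.0357] [-170.33    0.36  168.25] F [1.45 4.81 0.06] w 0.0008 q [ 23.   26.  -24.1  11.4 -45.8 -43.1]
turn [0.0063 0.0069 0.0032] shift(now axes) [  0.1 -41.9  10.8] shift(target axes) [ -0.1 -41.8  11.1]
```

Call:
step_arm:
  deltas:
    - [0.006,0.006,0,0,-5,1,-1]
    - [0,0,0,0,-5,1,-1]
    - [0,0,0,0,-5,1,-1]
    - [0,0,0,0,-5,1,-1]
    - [0,0,0,0,-5,1,-1]
    - [0,0,0,0,-5,1,-1]
    - [0,0,0,0,-4,1,-1]
    - [0,0,0,0,-3,0.6,-1]
    - [0,0,0,0,-2,0.5,-1]

```text
time_s: 14.15
tcp_pos: [0.5989, -0.0474, 0.0355]
eef_rot: [-169.9, 0.0, 168.2]
contact_force: [1.2, 5.7, 1.3]
gripper_width: 0.0002
```

```bash
python3 -c "
from plant import r
from h import *
im=r.capture('scene');cv2.imwrite('pics/s7.png',cv2.resize(im[190:290,60:220,::-1],None,fx=5,fy=5,interpolation=cv2.INTER_CUBIC))
st(r,-60)"
```

```text
cab x -89.9 lat 1.3 push F -3.64 latF -0.77
t 14.2 tcp [ 0.5988 -0.0477  0.0355] [-1.6994e+02  4.0000e-02  1.6817e+02] F [0.01 3.72 0.29] w 0.0005 q [ 19.4  25.5 -25.4  12.2 -45.  -40.4]
turn [-0.0006  0.0012  0.0028] shift(now axes) [  1.4 -28.8   8.7] shift(target axes) [  1.3 -28.9   8.7]
```

View pics/s7.png

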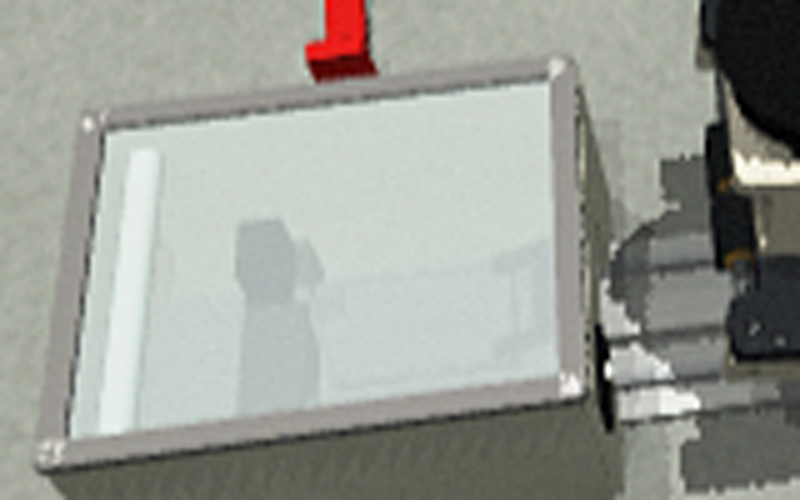

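The tail is following in. I go slowly from here (2 mm per row) and watch the force.

Call:
step_arm:
  deltas:
    - [0,0,0,0.5,-2,0.5,-1]
    - [0,0,0,0.5,-2,0.5,-1]
    - [0,0,0,0,-2,0.5,-1]
    - [0,0,0,0,-2,0.5,-1]
    - [0,0,0,0,-2,0.5,-1]
    - [0,0,0,0,-2,0.5,-1]
    - [0,0,0,0,-2,0.5,-1]

```text
time_s: 14.9
tcp_pos: [0.5951, -0.0628, 0.0351]
eef_rot: [-169.9, 0.0, 168.2]
contact_force: [1.7, 3.5, 1.5]
gripper_width: 0.0009
```

```bash
python3 -c "
from plant import r
from h import *
st(r,-60)"
```

```text
cab x -74.4 lat 0.9 push F -3.81 latF 0.94
t 14.9 tcp [ 0.5951 -0.0628  0.0351] [-1.6988e+02  4.0000e-02  1.6820e+02] F [1.71 3.53 1.47] w 0.0009 q [ 18.1  25.2 -26.1  12.6 -44.4 -39.4]
turn [-0.0017  0.0013  0.0033] shift(now axes) [  0.9 -13.6   5.6] shift(target axes) [  0.9 -13.7   5.6]
```

Call:
step_arm:
  deltas:
    - [0,0,0,0,-1.5,0.3,-1]
    - [0,0,0,0,-1.5,0.3,-1]
    - [0,0,0,0,-1.5,0.3,-1]

```text
time_s: 15.2
tcp_pos: [0.5967, -0.0658, 0.0354]
eef_rot: [-170.1, 0.3, 168.3]
contact_force: [1.7, 11.2, 0.8]
gripper_width: 0.0006
```

Call:
step_arm:
  deltas:
    - [0,0,0,0,-1.5,0.3,-1]
    - [0,0,0,0,-1.5,0.3,-1]

```text
time_s: 15.4
tcp_pos: [0.5982, -0.0659, 0.0354]
eef_rot: [-170.4, 0.5, 168.3]
contact_force: [0.2, 12.5, 1.4]
gripper_width: 0.0007
```

```bash
python3 -c "
from plant import r
from h import *
st(r,-60)"
```

```text
cab x -72.0 lat 4.5 push F -12.24 latF -2.44
t 15.4 tcp [ 0.5982 -0.0659  0.0354] [-170.38    0.52  168.3 ] F [ 0.16 12.48  1.4 ] w 0.0007 q [ 17.6  25.1 -26.1  12.5 -43.8 -38.8]
turn [0.0071 0.0098 0.0036] shift(now axes) [  4.6 -11.2   5.3] shift(target axes) [  4.5 -11.2   5.5]
```

It stopped at TCP x=-72, so the handle's back is at about -64 mm, at a firm 12 N. I'll check through the clear roof whether this is the stop or a snag.

```bash
python3 -c "
from plant import r
from h import *
for n,(a,b,c,d) in dict(scene=(195,295,60,220),top=(140,235,290,420)).items():
  im=r.capture(n);g=cv2.convertScaleAbs(im[a:b,c:d,::-1],alpha=2.2,beta=-200);cv2.imwrite(f'pics/{n}8.png',cv2.resize(g,None,fx=5,fy=5,interpolation=cv2.INTER_CUBIC))
i=r.camera_info('wrist');np.save('w8.npy',i,allow_pickle=True)
im=r.capture('wrist');cv2.imwrite('pics/w8.png',im[:,:,::-1])
"
```

```text
(no output)
```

View pics/scene8.png

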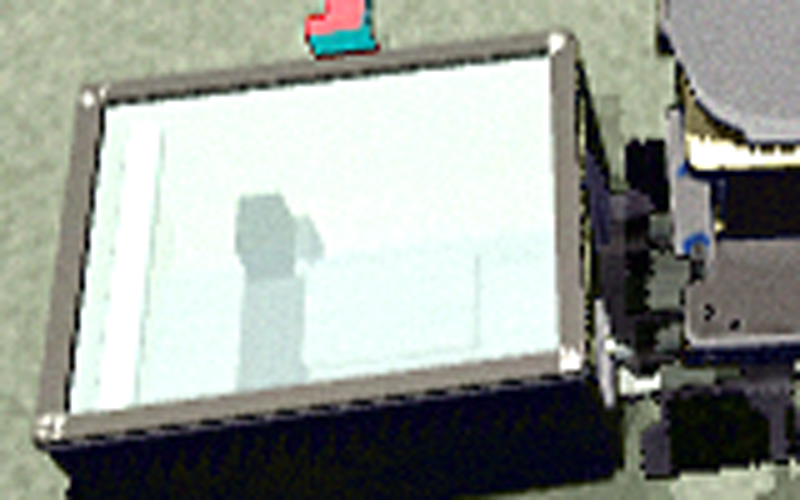

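View pics/top8.png

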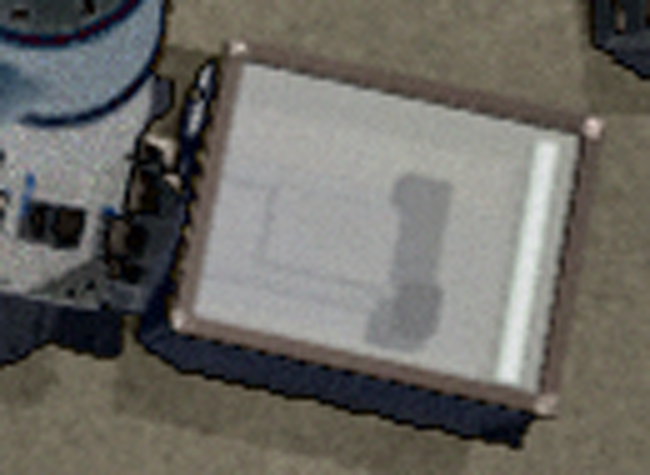

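View pics/w8.png

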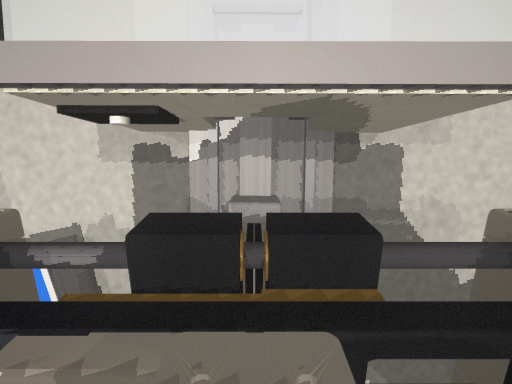

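```bash
python3 -c "
from plant import r
from h import *
O=np.array([.5788,-.1354]);u=np.array([-.2079,-.9781]);n=np.array([.9781,-.2079])
cab=lambda p:(np.array([(p[:2]-O)@u,(p[:2]-O)@n,p[2]])*1e3).round(1)
t=r.camera_info('top');s=r.camera_info('scene');w=np.load('w8.npy',allow_pickle=True).item()
ct=lambda x,y:(290+(x+.5)/5-.5,140+(y+.5)/5-.5); cs=lambda x,y:(60+(x+.5)/5-.5,195+(y+.5)/5-.5)
for x,y in [(274,186),(264,264),(375,288)]: print('top back/edge',cab(onz(t,*ct(x,y),.042)))
for x,y in [(476,255),(478,347),(310,362)]: print('sc back/edge',cab(onz(s,*cs(x,y),.042)))
for nm,a in dict(a=(400,178),b=(450,182),c=(372,340),d=(435,345),e=(385,295),f=(440,285)).items(): print('top dark',nm,cab(onz(t,*ct(*a),.04)),cab(onz(t,*ct(*a),.122)))
for a in [(237,200),(288,195),(322,255),(240,410),(302,400),(300,280)]: print('sc dark',cab(onz(s,*cs(*a),.04)),cab(onz(s,*cs(*a),.122)))
for x,y in [(229,197),(281,197)]: print('handle top front edge',cab(onz(w,x,y,.052)))
"
python3 -c "
import cv2
im=cv2.imread('pics/w8.png')[90:220,180:345];cv2.imwrite('pics/w8c.png',cv2.resize(cv2.convertScaleAbs(im,alpha=1.4),None,fx=4.6,fy=4.6,interpolation=cv2.INTER_CUBIC))"
```

```text
top back/edge [53.8 27.2 42. ]
top back/edge [ 57.  -23.7  42. ]
top back/edge [128.2 -23.1  42. ]
sc back/edge [ 54.3 -17.3  42. ]
sc back/edge [53.6 32.9 42. ]
sc back/edge [131.2  29.1  42. ]
top dark a [131.7  50.9  40. ] [108.9  28.5 122. ]
top dark b [163.3  55.5  40. ] [138.2  32.8 122. ]
top dark c [132.8 -55.7  40. ] [109.9 -70.5 122. ]
top dark d [172.1 -49.9  40. ] [146.3 -65.1 122. ]
top dark e [135.7 -25.7  40. ] [112.6 -42.6 122. ]
top dark f [168.5 -11.5  40. ] [143.1 -29.5 122. ]
sc dark [171.1 -67.4  40. ] [145.1 -13.3 122. ]
sc dark [146.4 -66.6  40. ] [122.7 -12.6 122. ]
sc dark [128.5 -29.6  40. ] [106.5  21.  122. ]
sc dark [162.5  48.1  40. ] [137.3  91.3 122. ]
sc dark [134.5  47.2  40. ] [112.   90.5 122. ]
sc dark [138.4 -17.1  40. ] [115.4  32.3 122. ]
handle top front edge [-47.4  17.6  52. ]
handle top front edge [-47.2 -10.4  52. ]
```

View pics/w8c.png

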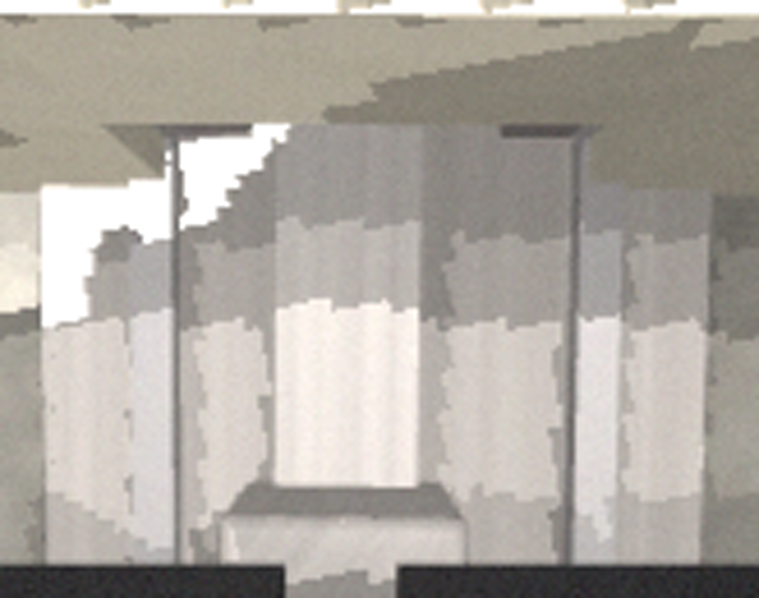

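The body's back edge is at x≈54.5 mm in both overhead views, so the nose is at about 134.5 mm. That is against the dark stop face (132–136 mm) and within the given range. The wrist crop shows the flap's lower edge down on both sides of the tail, at crop (210,130) and (545,130). I retreat straight back and then up.

Call:
step_arm:
  deltas:
    - [0,0,0,0,3,0,-1]
    - [0,0,0,0,6,-1,-1]
    - [0,0,0,0,15,-3,-1]
    - [0,0,0,0,25,-8,-1]
    - [0,0,0,0,25,-20,-1]
    - [0,0,0,0,20,-35,-1]
    - [0,0,0,0,20,-35,-1]
    - [0,0,0,0,0,0,-1]
    - [0,0,0,0,0,0,-1]

```text
time_s: 16.45
tcp_pos: [0.6201, 0.0664, 0.1157]
eef_rot: [-169.8, -0.2, 168.1]
contact_force: [0.7, 0.2, -0.5]
gripper_width: 0.0005
```

```bash
python3 -c "
from plant import r
from h import *
np.save('w9.npy',r.camera_info('wrist'),allow_pickle=True)
im=r.capture('wrist');cv2.imwrite('pics/w9.png',im[:,:,::-1])
for n,(a,b,c,d) in dict(scene=(195,295,60,220),top=(140,235,270,420)).items():
  im=r.capture(n);cv2.imwrite(f'pics/{n}9f.png',im[:,:,::-1]);g=cv2.convertScaleAbs(im[a:b,c:d,::-1],alpha=1.8,beta=-120);cv2.imwrite(f'pics/{n}9.png',cv2.resize(g,None,fx=5,fy=5,interpolation=cv2.INTER_CUBIC))
st(r,-150)
"
```

```text
cab x -204.6 lat -1.5 push F -0.18 latF -0.55
t 16.6 tcp [0.6199 0.0651 0.1151] [-169.79   -0.2   168.03] F [-0.5   0.29 -0.36] w 0.0006 q [ 28.6  23.3 -15.    8.9 -58.8 -45.6]
turn [-0.0032 -0.0034  0.0012] shift(now axes) [ -1.8 -39.   91.5] shift(target axes) [ -1.5 -39.3  91.4]
```

View pics/w9.png

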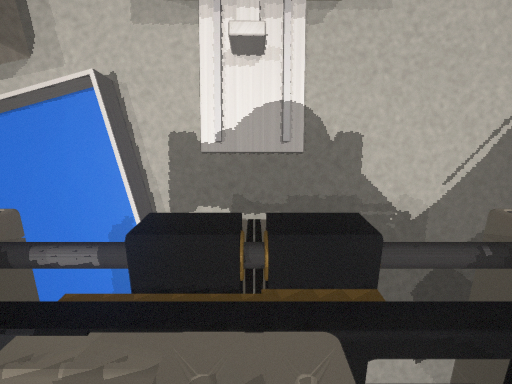

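View pics/scene9.png

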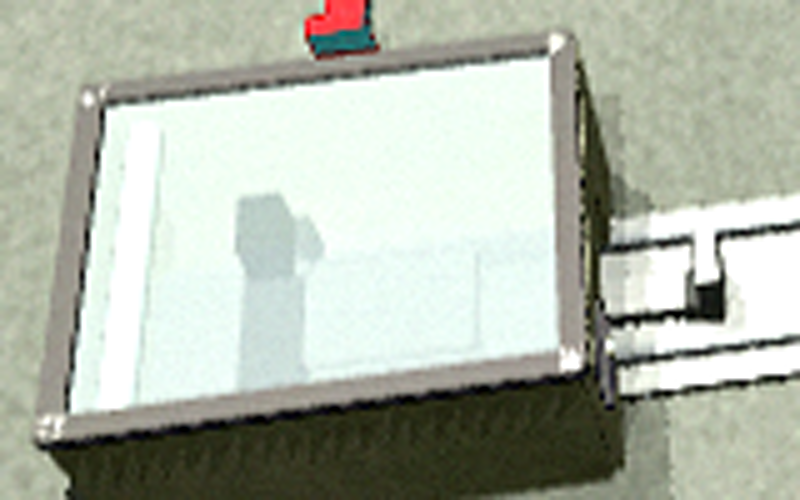

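View pics/top9.png

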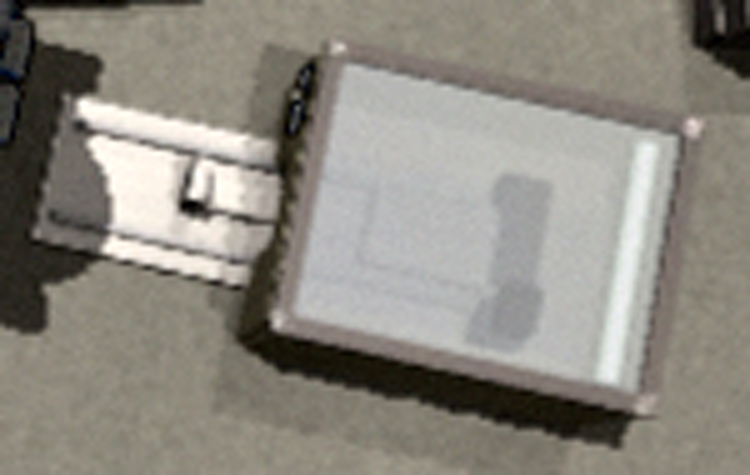

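The cassette is clear of the gripper and stayed put. Now I compare the stop and lever region before and after.

```bash
python3 -c "
import cv2,numpy as np
for n,(a,b,c,d) in dict(scene=(222,285,85,175),top=(165,220,330,400)).items():
  L=[]
  for f in (f'pics/{n}0.png',f'pics/{n}9f.png'):
    g=cv2.convertScaleAbs(cv2.imread(f)[a:b,c:d],alpha=2,beta=-150 if n=='scene' else -130);L.append(cv2.resize(g,None,fx=4.3,fy=4.3,interpolation=cv2.INTER_CUBIC))
  cv2.imwrite(f'pics/cmp_{n}.png',np.hstack(L))"
```

```text
(no output)
```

View pics/cmp_scene.png

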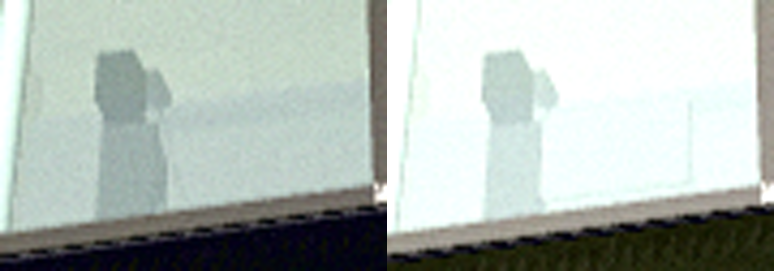

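View pics/cmp_top.png

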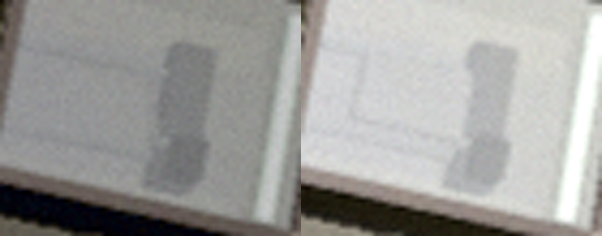

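In both views the lever strip that leaned out before loading (scene panel x≈160, top panel x≈160) has been pushed back flush with the block. Earlier, the wrist crop showed the shut flap's notch as a 37.7 mm gap (36 mm specified) over the tail. Last, I check the bystanders and the final handle position.

```bash
python3 -c "
from plant import r
from h import *
O=np.array([.5788,-.1354]);u=np.array([-.2079,-.9781]);n=np.array([.9781,-.2079])
cab=lambda p:(np.array([(p[:2]-O)@u,(p[:2]-O)@n])*1e3).round(1)
w=np.load('w9.npy',allow_pickle=True).item();t=r.camera_info('top')
for p in [(230,21),(265,21),(266,37),(229,37)]: print('handle w',cab(onz(w,*p,.052)))
for p in [(195,158),(212,160),(207,205),(188,203)]: print('handle t',cab(onz(t,270+(p[0]+.5)/5-.5,140+(p[1]+.5)/5-.5,.052)))
a=cv2.imread('pics/scene0.png');b=cv2.imread('pics/scene9f.png')
cv2.imwrite('pics/fin.png',np.hstack([a[220:384,200:420],b[220:384,200:420]]))
d=cv2.absdiff(a,b).max(2);print('diff',[(k,int((d[y0:y1,x0:x1]>40).sum())) for k,(y0,y1,x0,x1) in dict(case=(232,275,340,400),pan=(265,365,215,360),probe=(245,275,268,325)).items()])"
```

```text
handle w [-51.4  16.9]
handle w [-51.3 -10.5]
handle w [-63.3 -11.4]
handle w [-63.4  17.8]
handle t [-62.3  17.1]
handle t [-51.5  18.2]
handle t [-48.8 -11. ]
handle t [-60.7 -12.4]
diff [('case', 0), ('pan', 407), ('probe', 6)]
```

View pics/fin.png

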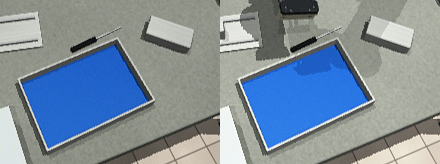

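Everything agrees: the handle's back is at -63.4 mm, which puts the nose at about 134.6 mm. The bystanders have not moved; the pan's picture differences are only shadow. I hand in.

```bash
python3 -c "
from plant import r
print(r.close_job(), r.get_state()['time_s'])"
```

```text
the job is handed in; nothing more can be done
the job is handed in; nothing more can be done
```

The cassette is in the cabinet, home against the stop, with the lever pressed and the flap shut over its tail. I handed the job in shortly after the 16.6 s reading, well inside the 61 s limit, with the arm clear of everything.

I gripped the silver cassette by its sides and laid it nose first between the deck rails. Then I pushed on the handle plate with shut fingertips, slowing to about 15 mm/s near the end, until it stopped moving. The highest push force I read was about 12 N.

Last checks:
- **Home:** the handle's back is 63.4 mm outside the flap, so the nose is about 134.6 mm in. That is close to the short end of the 134–152 mm range, but it matches the stop's face, which I measured at roughly 132–136 mm.
- **Lever:** before-and-after pictures through the roof show the strip pushed back flush with the block. I judged this by eye and did not measure its angle.
- **Flap:** the wrist picture, taken just before I backed the fingers off, shows its lower edge down on both sides of the tail, with a 37.7 mm gap for the 36 mm notch. I did not take a separate view of its face after backing off.
- **Bystanders:** the plain case, pan and probe are where they were; the only picture differences there are shadows.
- **Disagreement:** two readings of the body's back edge gave slightly different yaw (about 3° from the top view, near 0° from the scene view). I put this down to pixel noise; the handle's position in the wrist view shows it straight.

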